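# Rivet a snap fastener in the guarded bench press

### The arm

A 6-joint arm with a two-finger parallel gripper is mounted at the origin on the work surface. World frame = base frame: x ahead of the robot, y to its left, z up, the work surface at z = 0. Lengths are in m, angles in rad, forces in N, time in s.
With the tool pointing down it reaches from about 0.375 to 0.9 m from the base axis. Payload 3.1 kg.
Tool frame: the origin (TCP) lies at the centre of the arm's flange, where the gripper is bolted on; the fingertips stand 173 mm ahead of it and the grasp point (between the pads) lies 155 mm ahead of it; z points along the fingers, y is the line along which they close (so a half turn about z gives the same grasp; the last joint's range is limited). The gripper opens to 85 mm and grips with 20 to 120 N. Pads are 22 mm wide; open, the fingers measure 114 mm over their backs; the gripper's body (76 mm by 85 mm) begins 54 mm behind the grasp point. The pads swing forward as they close: fully open they stand 13 mm farther back than shut.
Start: joints at [1.012, 0.527, 1.433, -0, 1.181, -0.178], TCP at [0.232, 0.58, 0.405] pointing down, gripper open.
Joint ranges: [-3.08, 3.08], [-0.75, 2.2], [0.22, 2.44], [-1.43, 4.57], [0, 2.65], [-2.85, 2.85]. Speed limits (rad/s): [2.79, 2.79, 3.14, 3.14, 3.14, 3.14].

### API

Orientations are given as a unit quaternion [x, y, z, w].
In Python, from station import * gives the robot as it stands.
- The arm moves only by the shell command python3 -m jog 'ROWS' [OPENING] [FORCE]. ROWS is a JSON object of lists of equal length, an entry for each row: "linear": the shift along the world's x, y, z in mm, a list of three; "turn": the turn about the world's z in units of 5 degrees (1.0 is 5 degrees). A call has 1 to 12 rows; each row shifts and turns the commanded pose from where the row before left it; what a row does not reach is not made up. A row lasts 1/8 s, in which the tool goes at most 62.5 mm and 10.7 degrees, less where a joint would pass 70% of its speed; a pose out of reach is approached as far as the arm can. A call is refused whole if a number of a shift passes 62.5 or a number of a turn 1, either way. A call with a gripper value outside its range is refused whole. OPENING is the opening, from 0 (shut) to 1 (fully open), set as the call begins (- or left out, the last holds). The fingers move at their own pace and stop on an object; FORCE is the grip in N (left out, the last holds). Time passes only in rows, so rows that do not move let the fingers close. It gives the time, the measured TCP pose, the force, the opening and the grip force at its end, in the units of the state.
- sense(): the state, without advancing time (a new reading comes with each control period).
- snapshot(name): name is "side" or "top" or "wrist"; returns the picture (420x560x3 uint8, red, green, blue); there is no depth.
- get_calibration(name): a dict with "fx", "fy", "cx", "cy" (pixels), "dist_coeffs" ([k1, k2, p1, p2, k3] as OpenCV has them; the pictures are not rectified), "world_to_cam" (4x4, takes a point from world to camera coordinates). Camera axes: x right, y down, z forward; pixel columns grow to the right and rows downward; lengths in m; the calibration is good to about 2 mm. A picture is of the moment at which its call begins: read the wrist's pose just before it. get_calibration takes no time and is no camera call; for the wrist camera it gives the pose at the moment of the call.
- sign_off(): hands the job in; it is judged then, once.
The state is a dict: "t": time; "q": joint angles; "qd": joint speeds; "tau": joint torques, N m; "tcp_pos": TCP position; "tool_rot": TCP orientation; "force": force on the tool from outside, world axes, zero at the start; "ft_torque": the same for the moment, N m; "finger_gap": opening from 0.0 (shut) to 1.0 (fully open); "gripper_force": force on a finger pad.
Only numpy, scipy, OpenCV 4.12 (cv2) and the standard library are available. Lean on these libraries where they do the work, as an engineer would, in place of code of your own. Each camera call takes 0.05 s, during which the arm holds its last target. There are 200 camera calls.

### The job

Rivet the snap fastener in the bench press: first push the die sled along its channel until it is fully home against the end stop. Then reach down through the window of the lever guard without touching the guard, press the lever all the way down, keep it down for about a second, and let it come back up. Nothing needs gripping: do not lift the sled, leave the lever alone until the sled is home, and leave the other things on the bench where they are.

Things in the scene. Friction and masses are not known exactly. Their poses are not given: they have to be found in the camera images.
- press: Fixed grey bench press; origin under its base plate at table level, +x away from the robot's side (yaw varies), +y left. Base: x -155 to +115, y -160 to +160, 16 mm thick. Left half: open channel along x at y = 90 for the sled, floor z = 16, side rails 10 mm high, 48 mm apart, x -140 to +60. Right half: lever under its guard (see guard).
- stop (a point): Middle of the channel end stop's near face, at the floor: press x = 60, y = 90, z = 16 mm. The stop is 24 mm high and 60 mm wide; behind it stands the press column, x 76 to 112, y 50 to 130, top z = 176.
- ram_tip (a point): Lower end of the 14 mm ram above the channel's far end: press x = 40, y = 90, z = 78 mm with the lever up, 12 mm lower with it down. Above it a sleeve 26 mm across (z 104 to 130) and the ram arm (x 18 to 112, y 65 to 115, z 130 to 175).
- guard: Dark sheet-steel guard over the lever, fixed to the press; origin and axes are those of the press. Flat top frame 6 mm thick, top at z = 85, outside x -46 to +56, y -131 to -19, with one rectangular window 74 (x) by 84 (y) mm. Front, left and right are closed by sheet down to the base. Must not be touched.
- window (a point): Centre of the guard's window at the level of the frame's top face (press frame x = 5, y = -75, z = 85 mm); axes as the press. The window spans 37 mm to each side along x and 42 mm along y.
- pad (a point): Centre of the top face of the lever's pad, a flat aluminium plate 42 (x) x 46 (y) x 8 mm with three thin dark grip strips, under the middle of the window: 17 mm below the guard's top face with the lever up (z = 68), about 35 mm below with it fully down. Moves with the lever.
- lever (a joint): Angle of the press lever in rad: 0 up (at rest), 0.2 fully down on its stop. Hinged about the y axis on a shaft 89 mm beyond the pad centre (+x), the pad goes down as the value grows and drives the ram down. A spring returns it: about 4 N at the pad to start it, about 9 N fully down.
- sled: Loose aluminium block 100 (x) x 44 (y) x 34 mm, about 0.4 kg, lying in the channel, with a steel die 26 mm across, 8 mm high, and a small brass stud cap on it, 30 mm ahead of centre. Origin: centre of its underside; +x towards the stop; the near end face is 50 mm behind the origin. Starts 40 to 72 mm short of home.
- home (a point): Where the sled's origin is when it is fully home, front face against the end stop: press frame x = 10, y = 90, z = 16 mm; axes as the press.
- dolly: Steel disc 32 mm across, 20 mm high, loose on the press base in front of the guard; leave it. Origin under its centre.
- awl: Awl with wooden handle, 150 mm long, lying on the table before the press; leave it. Origin under it, long axis x.
- hammer: Hammer 220 mm long lying left of the press; leave it. Origin under it, long axis x.
- tin: Open steel tin 84 mm across, 32 mm high, beside the press, right side; leave it. Origin under its centre.
- jar: Closed amber jar 60 mm across, 85 mm high, beside the press, right side; leave it. Origin under its centre.
- slicker: Turned wooden edge slicker, 26 mm across, 90 mm high, standing right of the press; leave it. Origin under its centre.
- cup: White ceramic cup 76 mm across, 85 mm high, left of the press; leave it. Origin under its centre.
There are look-alikes about, which are no part of the job. Several things have the shape of the sled; the one meant has the colours described above.

How it is judged:
By the outcome, as a careful person would: the job done as asked, in the order asked, and still so for the second after the job is handed in, with the robot touching nothing.
It also fails if it takes over 45 s, if anything falls off the work surface, if the arm or the gripper's body presses on something with over 40 N, if the wrist force passes 120 N, or if a joint passes its speed limit or range.

## Working session

There is one attempt and no reset: what is moved stays moved. The work goes in short steps, Python scripts to look and compute and a shell command to move; the robot and the scene stay as the last step left them, time stands still between calls to the robot, and variables do not carry over. Pictures are saved under pics/ and viewed, at most 10 in all, crops included, and the job is handed in when it is done.

```bash
mkdir -p pics; python3 - <<'E'
from station import *
import cv2,json
s=sense();print(s['t'],s['tcp_pos'],s['tool_rot'],s['finger_gap'])
for n in('top','side'):
    im=snapshot(n);cv2.imwrite(f'pics/{n}0.png',cv2.resize(im[:,:,::-1],(800,600),interpolation=cv2.INTER_CUBIC))
    c=get_calibration(n);print(n,c)
E
```

```text
0.0 [0.23208751 0.57992818 0.40372942] [ 1.89251630e-01  9.81928015e-01 -1.02413604e-03 -3.80849183e-04] 0.9988249513037154
top {'fx': 392.2266713513579, 'fy': 392.2266713513579, 'cx': 276.24750576952675, 'cy': 211.34431293383204, 'dist_coeffs': array([-0.07594493,  0.        ,  0.        ,  0.        ,  0.        ]), 'world_to_cam': array([[ 0.01674801, -0.99948023,  0.02754583,  0.06806735],
       [-0.98418547, -0.02133821, -0.17585118,  0.61423129],
       [ 0.17634756, -0.02416505, -0.98403129,  1.05247324],
       [ 0.        ,  0.        ,  0.        ,  1.        ]])}
side {'fx': 414.971631202116, 'fy': 414.971631202116, 'cx': 290.21335522870646, 'cy': 210.72783697789959, 'dist_coeffs': array([0.01970674, 0.        , 0.        , 0.        , 0.        ]), 'world_to_cam': array([[-0.97099208, -0.23886267, -0.01090868,  0.60330414],
       [-0.18115506,  0.7646515 , -0.61845851,  0.07168706],
       [ 0.15606799, -0.59854215, -0.78574173,  0.9476256 ],
       [ 0.        ,  0.        ,  0.        ,  1.        ]])}
```

View pics/top0.png

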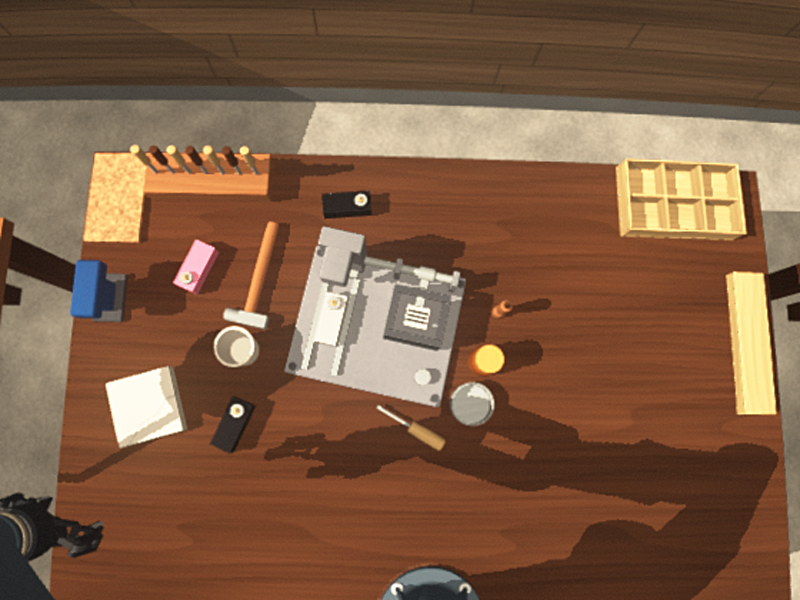

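View pics/side0.png

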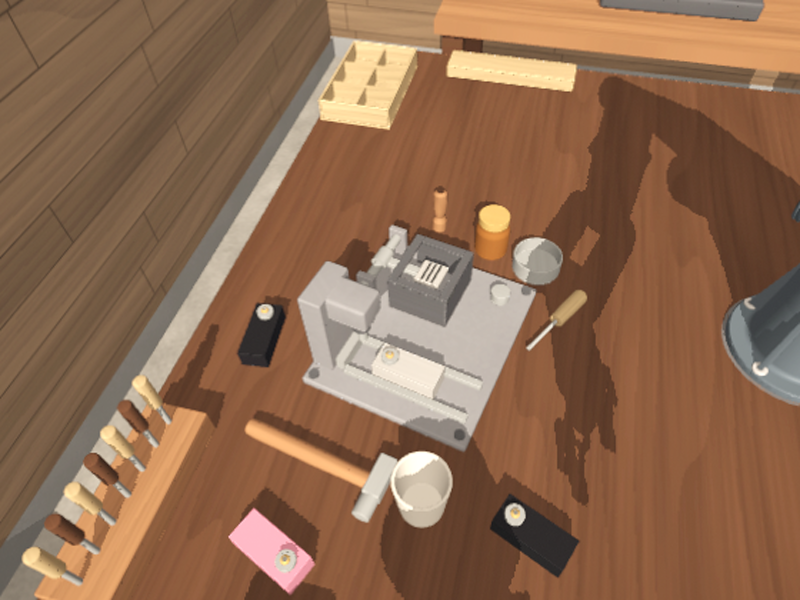

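Top view: the press sits around (380,315) of the 800x600 picture. The bright aluminium sled is at (332,318), and the guard with its pad at (418,315). The pink and black blocks are decoys. The side view agrees. I'll enlarge both crops.

```bash
python3 - <<'E'
import cv2
for n,x,y,w,h in(('top',195,152,140,138),('side',205,150,180,168)):
    im=cv2.imread(f'pics/{n}0.png');im=cv2.resize(im,(560,420),interpolation=cv2.INTER_AREA)
    from station import snapshot
    im=snapshot(n)[:,:,::-1]
    k=4
    if n=='side': k=3.5
    cv2.imwrite(f'pics/{n}1.png',cv2.resize(im[y:y+h,x:x+w],None,fx=k,fy=k,interpolation=cv2.INTER_CUBIC))
E
```

```text
(no output)
```

View pics/top1.png

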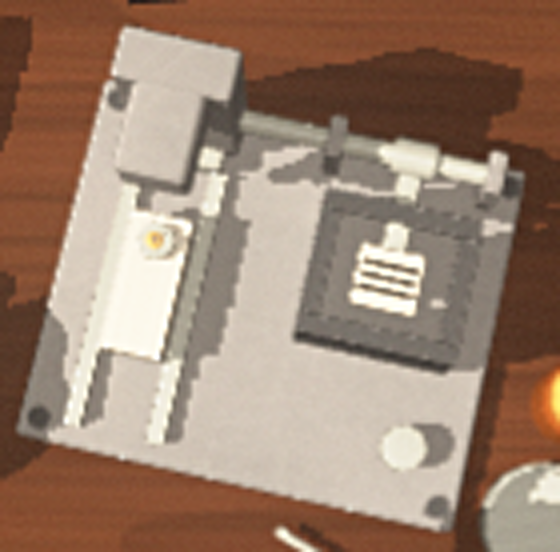

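View pics/side1.png

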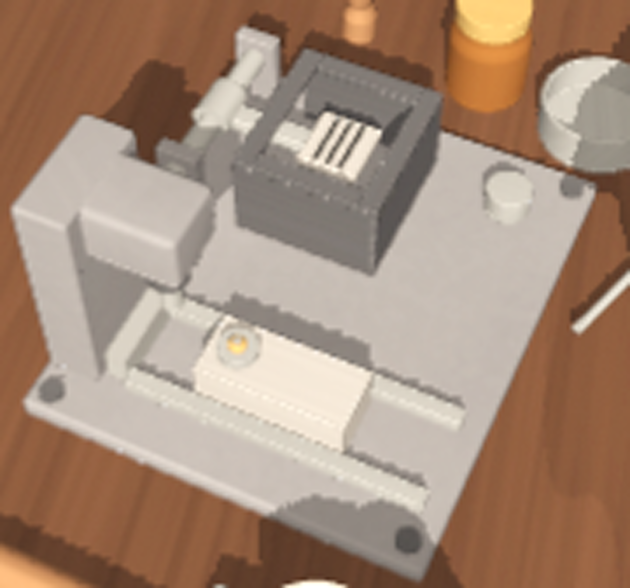

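Top crop: base corners at (18,432), (449,530) and (524,177). Guard top front corners are at (297,330) and (447,360), the pad at (388,278), and the stud at (158,240). Side crop: base corners at (422,580), (595,186) and (27,404), and guard top corners at (310,50), (441,97) and (237,168). Next I'll fit the press pose.

```bash
cat > h.py <<'E'
import numpy as np,cv2
from station import *
from scipy.optimize import least_squares
C={n:get_calibration(n) for n in('top','side')}
def proj(n,P,c=None):
    c=c or C[n];T=c['world_to_cam']
    K=np.array([[c['fx'],0,c['cx']],[0,c['fy'],c['cy']],[0,0,1]])
    return cv2.projectPoints(np.atleast_2d(P).astype(float),cv2.Rodrigues(T[:3,:3])[0],T[:3,3],K,c['dist_coeffs'])[0][:,0]
def w(p,P):
    P=np.atleast_2d(P)/1000.;c,s=np.cos(p[2]),np.sin(p[2])
    return np.c_[p[0]+c*P[:,0]-s*P[:,1],p[1]+s*P[:,0]+c*P[:,1],P[:,2]]
def pix(n,a):
    a=np.array(a,float)
    return (a+.5)/4-.5+[195,152] if n=='top' else (a+.5)/3.5-.5+[205,150]
E
python3 - <<'E'
from h import *
D={'top':[((-155,160,16),(18,432)),((-155,-160,16),(449,530)),((115,-160,16),(524,177)),((-46,-19,85),(297,330)),((-46,-131,85),(447,360)),((112,130,176),(122,27)),((112,50,176),(243,50)),((18,115,175),(117,172)),((18,65,175),(187,190)),((5,-75,68),(388,278))],
'side':[((-155,160,16),(422,580)),((-155,-160,16),(595,186)),((115,160,16),(27,404)),((56,-131,85),(310,50)),((-46,-131,85),(441,97)),((56,-19,85),(237,168)),((-46,-19,85),(377,212)),((5,-75,68),(340,145))]}
def r(p,f=0):
    o=[]
    for n,d in D.items():
        e=proj(n,w(p,[a for a,b in d]))-pix(n,[b for a,b in d])
        if f:print(n,e.round(1).tolist())
        o.append(e.ravel())
    return np.concatenate(o)
s=least_squares(r,[.6,.03,-.2],loss='soft_l1');r(s.x,1);p=s.x;print(p)
S={'top':[((30,0,45),(158,240)),((-50,22,34),(102,350)),((-50,-22,34),(163,362))],'side':[((30,0,45),(237,345)),((-50,-22,34),(373,375)),((-50,22,34),(345,422))]}
def g(x):
    return np.concatenate([(proj(n,w(p,[(x[0]+a[0],90+x[1]+a[1],16+a[2]) for a,b in d]))-pix(n,[b for a,b in d])).ravel() for n,d in S.items()])
q=least_squares(g,[-50,0]);print('sled',q.x,g(q.x).round(1))
for nm,P in dict(sledback=(q.x[0]-50,90,30),home_back=(-40,90,30),pad=(5,-75,68),window=(5,-75,85),dirx=(1005,-75,0)).items():print(nm,w(p,P)[0].round(4))
E
```

```text
top [[-1.7, 0.5], [0.2, 1.1], [0.2, -1.3], [-1.6, 0.0], [1.2, 1.7], [-0.6, -1.1], [-0.4, -0.1], [-2.6, -1.1], [-0.8, -1.3], [-0.6, 0.4]]
side [[0.8, -1.1], [2.0, -0.9], [-1.4, -0.7], [-0.6, -0.7], [1.6, -0.9], [-1.1, -2.0], [0.6, 0.5], [0.4, -0.3]]
[ 0.59275737  0.11315788 -0.20414898]
sled [-31.94647958  -2.49704844] [-0.5 -0.2 -0.7 -1.2 -0.6 -0.7  0.8 -1.4  0.8 -1.5  0.2  1.6]
sledback [0.5308 0.2179 0.03  ]
home_back [0.5718 0.2094 0.03  ]
pad [0.5824 0.0387 0.068 ]
window [0.5824 0.0387 0.085 ]
dirx [ 1.5617 -0.164   0.    ]
```

The fit is consistent: residuals are about 1 px and the sled is 42 mm short, inside the stated 40–72. With the press yaw at -11.7°, the tool needs about +10° of turn. I'll shut the fingers and go to above and behind the sled.

```bash
python3 -m jog '{"linear":[[32,-44,0],[32,-44,0],[32,-44,0],[32,-44,0],[32,-44,0],[32,-44,0],[32,-44,0],[32,-44,0],[0,0,0],[0,0,0]],"turn":[1,1,0,0,0,0,0,0,0,0]}' 0 20
```

```text
t: 1.45
tcp_pos: [0.4879, 0.2281, 0.4044]
tool_rot: [0.103, 0.995, 0.0, -0.001]
force: [-0.8, -0.3, -0.5]
finger_gap: -0.003
gripper_force: 0.0
```

```bash
python3 -m jog '{"linear":[[3,-2,-40],[0,0,-50],[0,0,-50],[0,0,-35],[0,0,-24],[0,0,0]],"turn":[0,0,0,0,0,0]}'; python3 - <<'E'
from h import *
a=snapshot('side')[:,:,::-1][130:330,205:405];b=snapshot('top')[:,:,::-1][140:300,185:345]
cv2.imwrite('pics/c2.png',np.hstack([cv2.resize(a,(400,400),interpolation=3),cv2.resize(b,(400,400),interpolation=3)]))
E
```

```text
t: 2.2
tcp_pos: [0.4896, 0.2274, 0.2041]
tool_rot: [0.102, 0.995, -0.001, -0.002]
force: [-0.2, 0.3, 0.1]
finger_gap: -0.002
gripper_force: 0.0
```

View pics/c2.png

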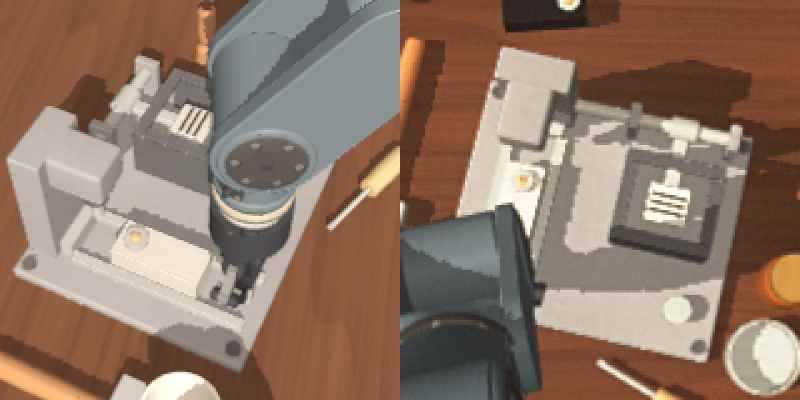

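The picture shows the shut fingers in the channel just behind the sled's near end, clear of the rails. Now I'll push along the channel.

```bash
python3 -m jog '{"linear":[[9.8,-2,0],[9.8,-2,0],[4.9,-1,0],[4.9,-1,0],[4.9,-1,0],[4.9,-1,0],[4.9,-1,0],[4.9,-1,0],[4.9,-1,0],[4.9,-1,0],[4.9,-1,0]],"turn":[0,0,0,0,0,0,0,0,0,0,0]}';python3 -m jog '{"linear":[[1.95,-0.4,0],[1.95,-0.4,0],[0,0,0]],"turn":[0,0,0]}'
```

```text
t: 3.68
tcp_pos: [0.553, 0.2133, 0.2055]
tool_rot: [0.103, 0.995, -0.001, -0.003]
force: [-5.9, 1.3, 4.0]
finger_gap: 0.001
gripper_force: 2.9
t: 4.05
tcp_pos: [0.5588, 0.2123, 0.2055]
tool_rot: [0.103, 0.995, -0.0, -0.0]
force: [-2.9, 0.9, 1.0]
finger_gap: -0.002
gripper_force: 1.5
```

```bash
for i in 1 2 3; do python3 -m jog '{"linear":[[1.95,-0.4,0],[0,0,0]],"turn":[0,0]}' | egrep 'tcp|force: \['; done
```

```text
tcp_pos: [0.5614, 0.2119, 0.2055]
force: [-0.9, 0.7, -1.0]
tcp_pos: [0.5632, 0.2115, 0.2056]
force: [-0.5, -0.3, -0.9]
tcp_pos: [0.5639, 0.2114, 0.2056]
force: [-5.4, 1.5, 0.3]
```

```bash
for i in 1 2; do python3 -m jog '{"linear":[[1.95,-0.4,0],[0,0,0]],"turn":[0,0]}' | egrep 'tcp|force: \['; done
```

```text
tcp_pos: [0.5645, 0.2114, 0.2056]
force: [-8.0, 2.5, 3.6]
tcp_pos: [0.5652, 0.2113, 0.2056]
force: [-11.1, 4.2, 7.5]
```

```bash
for i in 1 2; do python3 -m jog '{"linear":[[2.9,-0.6,0],[0,0,0]],"turn":[0,0]}' | egrep 'tcp|force: \['; done; python3 - <<'E'
from h import *
a=snapshot('side')[:,:,::-1][180:290,205:335]
cv2.imwrite('pics/c3.png',cv2.resize(a,None,fx=5,fy=5,interpolation=3))
E
```

```text
tcp_pos: [0.5662, 0.2111, 0.2056]
force: [-15.7, 6.2, 11.2]
tcp_pos: [0.5672, 0.211, 0.2057]
force: [-20.6, 8.5, 15.2]
```

View pics/c3.png

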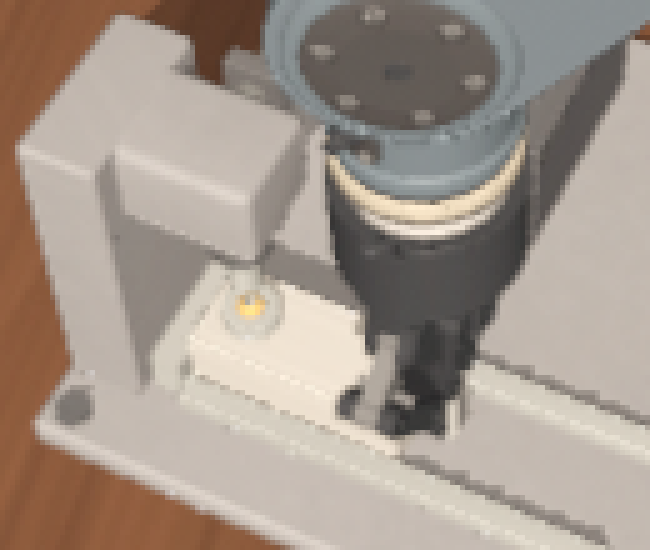

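The picture shows the sled's front face against the end stop, with the stud under the ram. The force climbs against a stall. Next I'll back off, rise, and move over to the window.

```bash
python3 -m jog '{"linear":[[-9.8,2,0],[-19.6,4,0],[-19.6,4,0],[0,0,30],[0,0,50],[0,0,30],[0,0,0],[0,0,0]],"turn":[0,0,0,0,0,0,0,0]}'
```

```text
t: 6.85
tcp_pos: [0.5257, 0.219, 0.3154]
tool_rot: [0.103, 0.995, 0.0, 0.001]
force: [-0.7, 0.0, -0.9]
finger_gap: -0.002
gripper_force: 0.0
```

```bash
python3 -m jog '{"linear":[[11.3,-36,0],[11.3,-36,0],[11.3,-36,0],[11.3,-36,0],[11.3,-36,0],[0,0,-30],[0,0,0],[0,0,0]],"turn":[0,0,0,0,0,0,0,0]}'; python3 - <<'E'
from h import *
c=get_calibration('wrist');a=snapshot('wrist')[:,:,::-1];b=snapshot('side')[:,:,::-1][110:280,220:390]
s=sense()['tcp_pos']
np.save('c.npy',c,allow_pickle=True)
p=[0.59275737,0.11315788,-0.20414898]
W=w(p,[(-32,-117,85),(-32,-33,85),(42,-33,85),(42,-117,85),(5,-75,68)])
print(proj('wrist',W,c).round(0).tolist(),(proj('side',W)-[220,110]).round(0).tolist())
cv2.imwrite('pics/c4.png',np.hstack([cv2.resize(a,(440,330),interpolation=3),cv2.resize(b,(330,330),interpolation=3)]))
E
```

```text
t: 7.85
tcp_pos: [0.5818, 0.0395, 0.2851]
tool_rot: [0.103, 0.995, -0.0, -0.001]
force: [-0.8, -0.6, 0.6]
finger_gap: 0.004
gripper_force: 0.0
[[198.0, 189.0], [363.0, 189.0], [353.0, 311.0], [209.0, 312.0], [281.0, 242.0]] [[104.0, 69.0], [90.0, 94.0], [60.0, 83.0], [75.0, 59.0], [82.0, 81.0]]
```

View pics/c4.png

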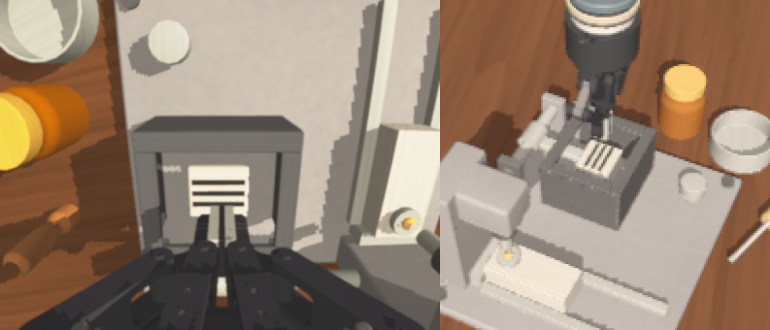

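The wrist picture agrees with the prediction. The window's near edge is seen at y≈152 (predicted 149), and the pad centre at (218,191) (predicted (221,190)). The fingers are centred over the window, so I'll descend and press.

```bash
python3 -m jog '{"linear":[[0.5,-0.5,-15],[0,0,-15],[0,0,-10],[0,0,-4],[0,0,-4],[0,0,-4],[0,0,-4],[0,0,0]],"turn":[0,0,0,0,0,0,0,0]}' | egrep 't:|tcp|force: \['; for i in 1 2 3;do python3 -m jog '{"linear":[[0,0,-2],[0,0,0]],"turn":[0,0]}' | egrep 't:|tcp|force: \['; done
```

```text
t: 8.95
tcp_pos: [0.5817, 0.0389, 0.2299]
tool_rot: [0.103, 0.995, 0.0, -0.001]
force: [-3.3, 0.6, 5.2]
t: 9.2
tcp_pos: [0.5818, 0.0388, 0.2281]
tool_rot: [0.103, 0.995, 0.0, -0.001]
force: [-4.0, -0.3, 7.7]
t: 9.45
tcp_pos: [0.5819, 0.0388, 0.2263]
tool_rot: [0.103, 0.995, -0.0, -0.001]
force: [-5.1, -0.1, 6.8]
t: 9.7
tcp_pos: [0.582, 0.0388, 0.2244]
tool_rot: [0.103, 0.995, -0.0, -0.0]
force: [-4.4, 0.1, 7.0]
```

```bash
for i in 1 2 3;do python3 -m jog '{"linear":[[0,0,-1.5],[0,0,0]],"turn":[0,0]}' | egrep 't:|tcp|force: \['; done
```

```text
t: 9.95
tcp_pos: [0.582, 0.0388, 0.224]
tool_rot: [0.103, 0.995, -0.0, -0.0]
force: [-5.2, 0.6, 13.7]
t: 10.2
tcp_pos: [0.582, 0.0388, 0.2236]
tool_rot: [0.103, 0.995, -0.0, 0.0]
force: [-7.0, 0.7, 20.2]
t: 10.45
tcp_pos: [0.582, 0.0389, 0.2233]
tool_rot: [0.103, 0.995, -0.0, 0.0]
force: [-8.9, 0.3, 27.8]
```

The stop is reached: z has stalled at the expected height and the force has climbed to 28 N. I'll hold for a second, then release slowly and lift clear.

```bash
python3 -m jog '{"linear":[[0,0,0],[0,0,0],[0,0,0],[0,0,0],[0,0,0],[0,0,0],[0,0,0]],"turn":[0,0,0,0,0,0,0]}' | egrep 't:|tcp|force: \['; python3 -m jog '{"linear":[[0,0,4],[0,0,5],[0,0,5],[0,0,5],[0,0,5],[0,0,10],[0,0,30],[0,0,50],[0,0,30],[0,0,0],[0,0,0]],"turn":[0,0,0,0,0,0,0,0,0,0,0]}'; python3 - <<'E'
from h import *
a=snapshot('side')[:,:,::-1][130:290,205:365];b=snapshot('wrist')[:,:,::-1]
cv2.imwrite('pics/c5.png',np.hstack([cv2.resize(a,(330,330),interpolation=3),cv2.resize(b,(440,330),interpolation=3)]))
E
```

```text
t: 11.32
tcp_pos: [0.5819, 0.0389, 0.2233]
tool_rot: [0.103, 0.995, -0.0, 0.0]
force: [-8.7, 0.9, 27.8]
t: 12.7
tcp_pos: [0.5823, 0.0387, 0.3628]
tool_rot: [0.103, 0.995, -0.0, -0.0]
force: [-0.1, -0.1, -1.0]
finger_gap: 0.001
gripper_force: 0.0
```

View pics/c5.png

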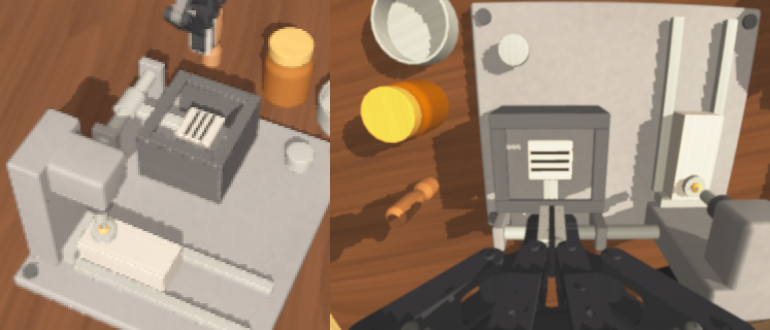

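The pictures show the lever back up, the sled against the stop (wrist view, about (690,200)), and the bench undisturbed. Handing in.

```bash
python3 -c "
from station import *
print(sign_off())"
```

```text
the job is handed in; nothing more can be done
None
```

I pushed the sled home against its stop, then pressed the lever to its stop through the guard window, held it down for over a second and let it come back up; the job was handed in at about 13 s.

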